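# Fit and lock the desiccant cartridge of the sample dry box

### The job

Take the desiccant cartridge with the two side lugs and the bar grip out of the steel tray, push it gently down into the bayonet socket on the grey dry box and twist it a quarter turn clockwise (seen from above) so that it locks, then let go of it. Do not force it, and leave the plain plug with the round knob standing where it is.

Things in the scene. Friction and masses are not known exactly. Their poses are not given: they have to be found in the camera images.
- cartridge: White plastic desiccant cartridge, 68 mm tall, 0.12 to 0.2 kg, standing in the tray. Origin: centre of its underside, z up. Shank 36 mm diameter from z 0 to 36 (foot chamfered to 31 mm over 4 mm); two lugs along +x and -x, 8 mm wide, out to 25 mm from the axis, z 10 to 16; flange 60 mm diameter, z 36 to 42; bar grip on top. A half turn makes no difference.
- bar (a point): Middle of the cartridge's bar grip, 55 mm above its underside, axes as the cartridge. The bar is 50 mm long (x), 14 mm thick (y), from 42 to 68 mm above the underside, in line with the lugs.
- plain_plug: The other white plug in the tray: no lugs, black sealing rings, a round knob 28 mm in diameter instead of the bar; 58 mm tall, 36 mm shank, 60 mm flange. Origin at the centre of its underside. It may stand at either end of the tray; not to be moved (3 cm at most).
- tray: Shallow steel tray 150 x 270 x 16 mm, fixed, floor and walls 4 mm thick; origin under its centre, long side along y. The cartridge and the plain plug stand at its two ends, about 130 mm apart; a marker pen 16 mm thick lies loose between them.
- dry_box: Grey dry box 246 x 166 mm, 60 mm high, fixed; origin under its centre, long side along x. A metal bayonet socket stands on its lid; a small jar and a round dial near its far (+x) end. Contact force between the cartridge and the box or its socket must stay below 60 N.
- socket (a point): Centre of the socket's mouth, level with its rim, 102 mm above the table; axes as the box. Ring 70 mm outside, 42 mm tall, bore 38 mm. Two slots 12 mm wide, out to 27 mm from the axis, along about +x and -x: they may really lie up to 0.6 rad (35 degrees) either way, not shown by this pose. Lugs that miss them stop on the rim, underside 10 mm below it; feel for the drop.
- locked (a point): Where the centre of the cartridge's underside is when locked: 30 mm below the socket's mouth. An ejector spring is met 20 mm below the mouth (3 N), 7.5 N at 30 mm, 10 N at 36 mm, where the flange meets the rim. Lugs turn only when deeper than 33 mm, clockwise from above, 90 degrees from the slots to a stop; let go there, the spring lifts it 3 mm into lock. The ring itself never turns.
Mind the look-alikes: they are no part of the job. What is shaped like the cartridge but pink is not meant.

How it is judged:
On the way:
1. the cartridge is pushed down into the socket with its lugs in the slots, against the spring (z of cartridge in the frame of socket below -0.031 m and horizontal distance between cartridge and socket below 0.004 m and angle between the x axis of cartridge and the x axis of socket, either way round below 0.75 rad), for 0.05 s.
At the end, for the whole second after the job is handed in: The cartridge is locked: upright (within 0.08 rad) in the socket, within 4 mm of its axis, its bar at least 0.8 rad (46 degrees) from the socket's x axis, its underside 28 to 32 mm below the rim (risen into the locking pockets), at rest and released (z of cartridge in the frame of socket between -0.032 and -0.028 m and horizontal distance between cartridge and socket below 0.004 m and angle between cartridge's own z axis and vertical below 0.08 rad and angle between the x axis of cartridge and the x axis of socket, either way round above 0.8 rad and linear speed of cartridge below 0.02 m/s); the robot touches nothing.
It fails at once if the cartridge is forced: more than 60 N between it and the dry box or its socket (contact force between cartridge and dry_box above 60 N).
It fails at once if the plain plug is moved more than 30 mm (distance of plain_plug from where it was at the start of the episode above 0.03 m).
It also fails if it takes over 72 s, if anything falls off the work surface, if the arm or the gripper's body presses on something with over 40 N, if the wrist force passes 120 N, or if a joint passes its speed limit or range.

### The arm

A 6-joint arm with a two-finger parallel gripper is mounted at the origin on the work surface. World frame = base frame: x ahead of the robot, y to its left, z up, the work surface at z = 0. Lengths are in m, angles in rad, forces in N, time in s.
With the tool pointing down it reaches from about 0.35 to 0.975 m from the base axis. Payload 4.9 kg.
Tool frame: the origin (TCP) lies on the centre line of the jaws, within the pads' length; the fingertips stand manip.tip_reach ahead of it and the grasp point (between the pads) is the TCP (manip.tip_reach is the distance from the TCP to the fingertips, in m); z points along the fingers, y is the line along which they close (so a half turn about z gives the same grasp; the last joint's range is limited). The gripper opens to 85 mm and grips with 20 to 120 N. Pads are 22 mm wide; open, the fingers measure 114 mm over their backs; the gripper's body (76 mm by 85 mm) begins 54 mm behind the grasp point. The pads swing forward as they close: fully open they stand 13 mm farther back than shut.
Start: joints at [-1.405, 0.053, 1.613, -0, 1.476, -0.119], TCP at [0.176, -0.6, 0.25] pointing down, gripper open.
Joint ranges: [-3.01, 3.01], [-1.01, 2.22], [0.06, 2.58], [-1.02, 4.17], [0.09, 2.62], [-3.14, 3.14]. Speed limits (rad/s): [2.57, 2.57, 3.14, 3.14, 3.14, 3.14].

### API

Orientations are given as a unit quaternion [w, x, y, z].
In Python, from plant import manip gives the robot as it stands. The module is installed in compiled form; this text tells all that it offers.
- The arm moves only by the tool move_arm, never from a script. Its argument "rows" is a list of rows, each a list of 7 numbers: the shift along the tool's x, y, z in cm, then the turn, a rotation vector about the tool's x, y, z in degrees, then the opening, from -1 (shut) to 1 (fully open). In form: [[tx, ty, tz, ax, ay, az, jaw], ...]. A call has 1 to 20 rows; each row shifts and turns the commanded pose from where the row before left it, along the tool's axes as they then stand; what a row does not reach is not made up. A row lasts 1/12 s, in which the tool goes at most 41.7 mm and 7.16 degrees, less where a joint would pass 70% of its speed; a pose out of reach is approached as far as the arm can. A call is refused whole if a number of a shift passes 4.17 or a number of a turn 7.16, either way. A call with a gripper value outside its range is refused whole. The fingers move at their own pace and stop on an object; the grip force is fixed at half the most. Time passes only in rows, so rows that do not move let the fingers close. It gives the time, the measured TCP pose, the force, the opening and the grip force at its end, in the units of the state.
- manip.state(): the state, without advancing time (a new reading comes with each control period).
- manip.grab_frame(name): name is "side" or "top" or "wrist"; returns a dict with "img" (420x560x3 uint8, blue, green, red), "mtx" (3x3 intrinsics, pixels), "R" (3x3) and "t" (3): a world point X has camera coordinates R X + t. Camera axes: x right, y down, z forward; pixel columns grow to the right and rows downward; lengths in m; the calibration is good to about 2 mm. A picture is of the moment at which its call begins. There is no depth.
- manip.job_done(): hands the job in; it is judged then, once.
The state is a dict: "time": time; "joint_pos": joint angles; "joint_vel": joint speeds; "joint_efforts": joint torques, N m; "tool_pos": TCP position; "tool_rot": TCP orientation; "contact_force": force on the tool from outside, world axes, zero at the start; "ft_torque": the same for the moment, N m; "gripper_width": opening from 0.0 (shut) to 1.0 (fully open); "grasp_force": force on a finger pad.
Only numpy, scipy, OpenCV 4.12 (cv2) and the standard library are available. Lean on these libraries where they do the work, as an engineer would, in place of code of your own. Each camera call takes 0.05 s, during which the arm holds its last target. There are 200 camera calls.

## Working session

There is one attempt and no reset: what is moved stays moved. The work goes in short steps, Python scripts to look and compute and a tool call to move; the robot and the scene stay as the last step left them, time stands still between calls to the robot, and variables do not carry over. Pictures are saved under pics/ and viewed, at most 10 in all, crops included, and the job is handed in when it is done.

Besides the shell and the picture viewer there is one more tool, called after "Call:" as a command line: name --pt "numbers of a row" for each row, then --argument value for the rest. move_arm: Moves the arm, as the interface text tells. Its arguments: {"type":"object","properties":{"rows":{"type":"array","items":{"type":"array","items":{"type":"number"}}}},"required":["rows"]}

```bash
mkdir -p pics
cat > h.py <<'E'
import numpy as np, cv2
from plant import manip
def grab(n):
    f=manip.grab_frame(n); return f
def ray(f,u,v,z):
    d=f["R"].T@np.linalg.inv(f["mtx"])@np.array([u,v,1.]); c=-f["R"].T@f["t"]
    return c+d*(z-c[2])/d[2]
def proj(f,X):
    p=f["mtx"]@(f["R"]@np.array(X)+f["t"]); return p[:2]/p[2]
E
python3 - <<'E'
from h import *
s=manip.state(); print(s, manip.tip_reach)
for n in ("top","side","wrist"):
    f=grab(n); cv2.imwrite(f"pics/{n}0.png",f["img"]); np.save(f"pics/{n}0.npy",f,allow_pickle=True); print(n,-f["R"].T@f["t"])
a=[cv2.imread(f"pics/{n}0.png") for n in ("top","side")]
cv2.imwrite("pics/a.png",cv2.resize(np.vstack(a),None,fx=.7,fy=.7))
E
```

```text
{'time': 0.0, 'joint_pos': array([-1.40500655e+00,  5.33544122e-02,  1.61428519e+00,  5.82818501e-06,
        1.47597778e+00, -1.18976937e-01]), 'joint_vel': array([ 0.0009337 , -0.00068753,  0.00056932, -0.00031685, -0.00077028,
       -0.00079306]), 'joint_efforts': array([-9.43952473e-04, -3.93683982e+01, -3.70180714e+01, -1.64454414e-04,
        6.89217442e-03, -1.57369209e-05]), 'tool_pos': array([ 0.17550365, -0.59925407,  0.24906975]), 'tool_rot': array([-1.01215452e-03,  9.89880135e-01,  1.41902405e-01, -2.07937233e-05]), 'contact_force': array([ 0.40594268, -0.65762884, -0.3830008 ]), 'ft_torque': array([ 0.01007008, -0.01388947,  0.00957574]), 'grasp_force': 0.0, 'gripper_width': 1.0018616097686728} 0.019
top [ 0.43397316 -0.11654661  1.19873608]
side [0.35811474 0.89348776 0.94915263]
wrist [ 0.2418642  -0.57974448  0.37221178]
```

View pics/top0.png

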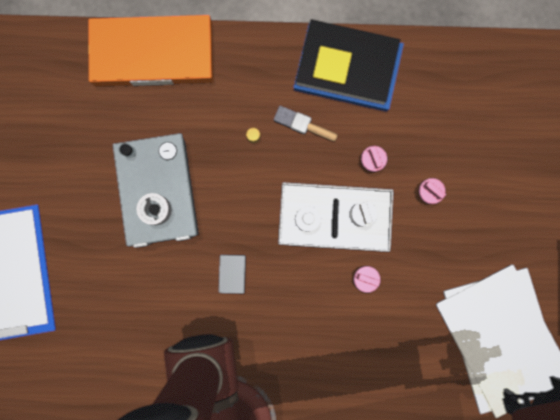

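View pics/side0.png

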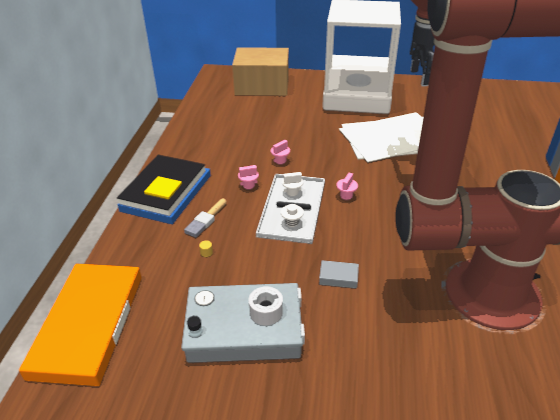

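Top view: white bar-grip plug in the tray at (363,214), white round-knob plug at (308,219), pen at (335,218). Pink look-alikes are at (374,158), (432,191) and (367,279). The socket is on the grey box at (152,209). I choose (363,214), the only white one with a bar, and check it in a crop.

Run:
```python
from h import *
t=cv2.imread("pics/top0.png"); 
a=cv2.resize(t[175:260,270:400],None,fx=6,fy=6,interpolation=cv2.INTER_CUBIC)[:300+0]
a=cv2.resize(t[180:255,275:395],(480,300),interpolation=cv2.INTER_CUBIC)
b=cv2.resize(t[125:250,110:200],(288,300*400//300),interpolation=cv2.INTER_CUBIC)
s=cv2.imread("pics/side0.png"); c=cv2.resize(s[165:240,255:335],(320,300),interpolation=cv2.INTER_CUBIC)
d=cv2.resize(s[280:340,230:300],(350,300),interpolation=cv2.INTER_CUBIC)
out=np.zeros((600,800,3),np.uint8); out[:300,:480]=a; out[:300,480:]=c; out[300:,:350]=d
e=cv2.resize(t[180:240,120:190],(350,300),interpolation=cv2.INTER_CUBIC); out[300:,360:710]=e
cv2.imwrite("pics/crop1.png",out)
```

```text
(no output)
```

View pics/crop1.png

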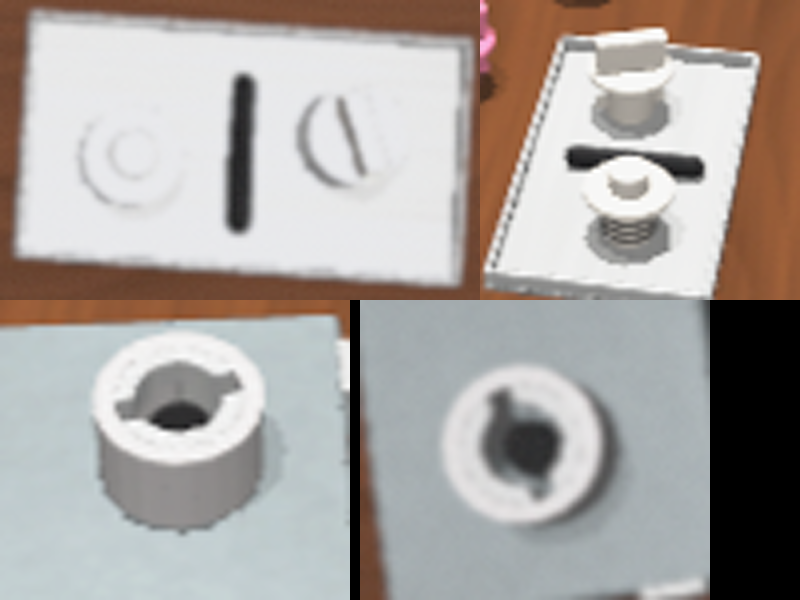

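The crop confirms it: the bar plug is at (363,214) in top, and the plain ringed plug with the round knob is the other one. The socket slots show at about (147,200) and (156,218) in top. Next I measure these roughly, then go over each with the wrist camera.

Run:
```python
from h import *
np.set_printoptions(precision=4,suppress=True)
f=np.load("pics/top0.npy",allow_pickle=True).item()
im=f["img"]; sub=im[185:235,125:180].astype(int)
m=(sub.min(2)>190).astype(np.uint8)
cs,_=cv2.findContours(m,cv2.RETR_EXTERNAL,cv2.CHAIN_APPROX_NONE); c=max(cs,key=cv2.contourArea)
(e,ax,an)=cv2.fitEllipse(c); print(e,ax); u=np.array(e)+[125,185]
S=ray(f,*u,.102); print("socket",S)
p,q=ray(f,147.4,200,.102),ray(f,156,218.4,.102); print(p,q,"slot yaw",np.degrees(np.arctan2(*(p-q)[[1,0]])))
g=im[130:250,105:205].astype(int); 
# box edges from corners of the lid by eye: left edge, right edge
p,q=ray(f,113,143,.06),ray(f,127,245,.06); print("box yaw",np.degrees(np.arctan2(*(p-q)[[1,0]])))
print("cart approx",ray(f,363,214,.068)); p,q=ray(f,360,204.2,.05),ray(f,366.3,223.8,.05); print(p,q,"bar yaw",np.degrees(np.arctan2(*(p-q)[[1,0]])))
w=grab("wrist"); Rt=None
s=manip.state()
from scipy.spatial.transform import Rotation as R
r=R.from_quat(s["tool_rot"][[1,2,3,0]]).as_matrix(); print(r); c=-w["R"].T@w["t"]; print("cam in tool",r.T@(c-s["tool_pos"]), "axis in tool",r.T@w["R"].T)
print(w["mtx"])
```

```text
(26.479660034179688, 23.217426300048828) (30.23776626586914, 30.86556625366211)
socket [0.505  0.1802 0.102 ]
[0.5234 0.1903 0.102 ] [0.4823 0.1688 0.102 ] slot yaw 27.631654120715183
box yaw 10.809403841037522
cart approx [ 0.509  -0.3039  0.068 ]
[ 0.5332 -0.2993  0.05  ] [ 0.4873 -0.3151  0.05  ] bar yaw 18.97206198570189
[[ 0.9597  0.2809 -0.0002]
 [ 0.2809 -0.9597  0.0013]
 [ 0.0002 -0.0013 -1.    ]]
cam in tool [ 0.0692 -0.0004 -0.1228] axis in tool [[-0.0017 -0.9599 -0.2803]
 [ 1.     -0.0016 -0.0004]
 [-0.0001 -0.2803  0.9599]]
[[314.1645   0.     283.1921]
 [  0.     314.1645 216.2841]
 [  0.       0.       1.    ]]
```

Call:
move_arm --pt "2.88 -1.36 0.2 0 0 0 1" --pt "2.88 -1.36 0.2 0 0 0 1" --pt "2.88 -1.36 0.2 0 0 0 1" --pt "2.88 -1.36 0.2 0 0 0 1" --pt "2.88 -1.36 0.2 0 0 0 1" --pt "2.88 -1.36 0.2 0 0 0 1" --pt "2.88 -1.36 0.2 0 0 0 1" --pt "2.88 -1.36 0.2 0 0 0 1" --pt "2.88 -1.36 0.2 0 0 0 1" --pt "2.88 -1.36 0.2 0 0 0 1" --pt "2.88 -1.36 0.2 0 0 0 1" --pt "2.88 -1.36 0.2 0 0 0 1" --pt "2.88 -1.36 0.2 0 0 0 1" --pt "2.88 -1.36 0.2 0 0 0 1"

```text
time: 1.37
tool_pos: [0.51, -0.3024, 0.222]
tool_rot: [-0.0, 0.99, 0.142, -0.0]
contact_force: [-0.1, -0.7, -0.1]
gripper_width: 0.999
grasp_force: 0.0
```

Call:
move_arm --pt "0 0 0 0 0 -7 1" --pt "0 0 0 0 0 -7 1" --pt "0 0 0 0 0 -7 1" --pt "0 0 0 0 0 -7 1" --pt "0 0 0 0 0 -7 1" --pt "0 0 0 0 0 -7 1" --pt "0 0 0 0 0 -7 1" --pt "0 0 0 0 0 -7 1" --pt "0 0 0 0 0 -7 1" --pt "0 0 0 0 0 -7 1" --pt "0 0 0 0 0 -7 1" --pt "0 0 0 0 0 -7 1" --pt "0 0 0 0 0 -7 1"

```text
time: 2.45
tool_pos: [0.5089, -0.3037, 0.222]
tool_rot: [-0.0, 0.59, 0.807, 0.0]
contact_force: [-0.4, -0.3, -0.0]
gripper_width: 0.999
grasp_force: 0.0
```

Call:
move_arm --pt "0 0 0 0 0 -7 1" --pt "0 0 0 0 0 -7 1" --pt "0 0 0 0 0 -7 1" --pt "0 0 0 0 0 -7 1" --pt "0 0 0 0 0 -7 1" --pt "0 0 0 0 0 -7 1" --pt "0 0 0 0 0 -7 1" --pt "0 0 0 0 0 -7 1" --pt "0 0 0 0 0 -7 1" --pt "0 0 0 0 0 -7 1" --pt "0 0 0 0 0 -7 1" --pt "0 0 0 0 0 -7 1" --pt "0 0 0 0 0 -7 1" --pt "0 0 0 0 0 0 1" --pt "0 0 0 0 0 0 1"

```text
time: 3.7
tool_pos: [0.509, -0.3037, 0.2221]
tool_rot: [-0.0, -0.158, 0.987, 0.0]
contact_force: [-0.9, -0.2, -1.1]
gripper_width: 0.995
grasp_force: 0.0
```

Run:
```python
from h import *
s=manip.state(); print(s["time"],s["joint_pos"],s["tool_pos"],s["tool_rot"],s["contact_force"])
f=grab("wrist"); np.save("pics/w1.npy",f,allow_pickle=True); cv2.imwrite("pics/w1.png",f["img"])
print(proj(f,[.509,-.304,.072]))
```

```text
3.7 [-6.63507562e-01 -4.30783605e-03  1.71840635e+00  1.17830138e-05
  1.42788327e+00 -2.55092962e+00] [ 0.50898244 -0.30370643  0.22207583] [-1.28205079e-04 -1.57651563e-01  9.87494783e-01  1.46465790e-04] [-0.92766993 -0.19490494 -1.11615104]
[282.59736264 209.44145031]
```

View pics/w1.png

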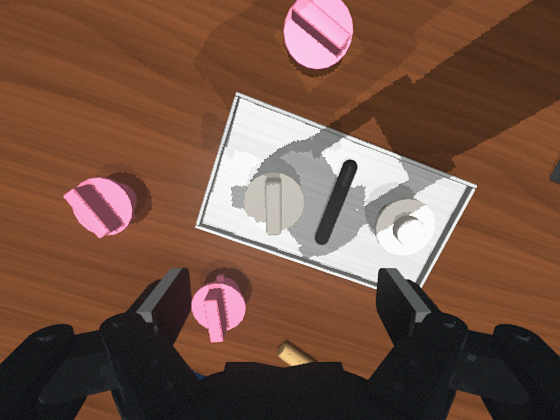

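Wrist view: white bar cartridge at (274,200), bar nearly vertical (tool x); plain plug at (407,227), pen between them. I enlarge it to read the edges.

Run:
```python
from h import *
f=np.load("pics/w1.npy",allow_pickle=True).item()
c=f["img"][160:250,225:325]; c=cv2.resize(c,None,fx=6,fy=6,interpolation=cv2.INTER_CUBIC)
g=cv2.cvtColor(c,cv2.COLOR_BGR2GRAY).astype(float); g=np.clip((g-90)*2,0,255).astype(np.uint8)
cv2.imwrite("pics/w1c.png",g)
```

```text
(no output)
```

View pics/w1c.png

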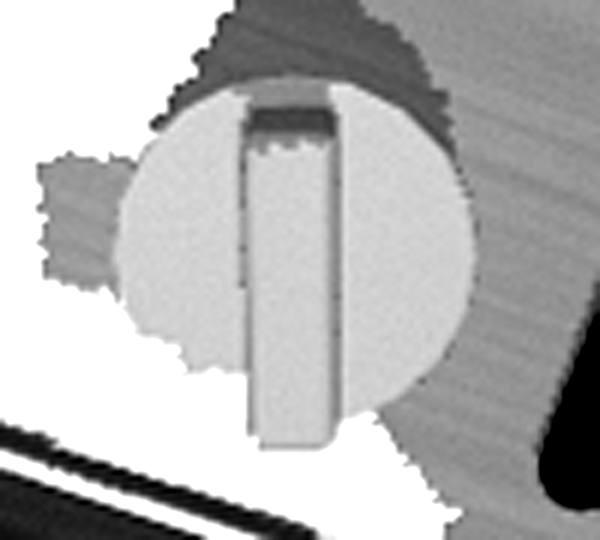

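Run:
```python
from h import *
from scipy.spatial.transform import Rotation as R
np.set_printoptions(precision=4,suppress=True)
f=np.load("pics/w1.npy",allow_pickle=True).item()
P=lambda x,y,z:ray(f,225+(x+.5)/6-.5,160+(y+.5)/6-.5,z)
n,r=P(290.5,138,.072),P(294,448,.072); print(n,r,np.linalg.norm(n-r)); mid=(n+r)/2
print("mid",mid,"yaw",np.degrees(np.arctan2(*(r-n)[[1,0]])))
l=P(247,300,.072);q=P(336,300,.072);print("thick",np.linalg.norm(l-q))
# flange: left/right extremes, top, bottom
L,Rr=P(116,245,.046),P(476,245,.046);T,B=P(295,75,.046),P(300,410,.046);print("flange dia",np.linalg.norm(L-Rr),(L+Rr)/2)
s=manip.state(); r=R.from_quat(s["tool_rot"][[1,2,3,0]]).as_matrix(); print(r); print("mid in tool",r.T@(mid-s["tool_pos"]),"flange",r.T@((L+Rr)/2-s["tool_pos"]), r.T@(T-s["tool_pos"]),r.T@(B-s["tool_pos"]))
# top camera check
g=np.load("pics/top0.npy",allow_pickle=True).item(); print(proj(g,mid))
```

```text
[ 0.4884 -0.3195  0.072 ] [ 0.534  -0.3046  0.072 ] 0.04797494543138486
mid [ 0.5112 -0.3121  0.072 ] yaw 18.170729774803846
thick 0.013337434601866482
flange dia 0.058595585213865146 [ 0.5095 -0.3128  0.046 ]
[[-0.9502 -0.3115 -0.0002]
 [-0.3115  0.9502  0.0002]
 [ 0.0002  0.0003 -1.    ]]
mid in tool [ 0.0005 -0.0087  0.1501] flange [ 0.0023 -0.0088  0.1761] [ 0.03   -0.0087  0.1761] [-0.0259 -0.0084  0.1761]
[366.8439 213.0646]
```

Call:
move_arm --pt "0.15 -0.87 0 0 0 0 1" --pt "0 0 3 0 0 0 1" --pt "0 0 3 0 0 0 1" --pt "0 0 3 0 0 0 1" --pt "0 0 2.6 0 0 0 1" --pt "0 0 2 0 0 0 1" --pt "0 0 1.2 0 0 0 1" --pt "0 0 0.5 0 0 0 1" --pt "0 0 0 0 0 0 1"

```text
time: 4.5
tool_pos: [0.5099, -0.3125, 0.0683]
tool_rot: [-0.001, -0.159, 0.987, 0.001]
contact_force: [1.0, 0.9, -0.3]
gripper_width: 0.998
grasp_force: 0.0
```

Call:
move_arm --pt "0 0 0 0 0 0 0" --pt "0 0 0 0 0 0 -0.4" --pt "0 0 0 0 0 0 -1" --pt "0 0 0 0 0 0 -1" --pt "0 0 0 0 0 0 -1" --pt "0 0 0 0 0 0 -1" --pt "0 0 0 0 0 0 -1" --pt "0 0 0 0 0 0 -1" --pt "0 0 0 0 0 0 -1" --pt "0 0 0 0 0 0 -1" --pt "0 0 0 0 0 0 -1" --pt "0 0 0 0 0 0 -1"

```text
time: 5.5
tool_pos: [0.5108, -0.3129, 0.07]
tool_rot: [0.0, -0.159, 0.987, -0.001]
contact_force: [0.0, -0.5, 4.9]
gripper_width: 0.152
grasp_force: 60.7
```

Call:
move_arm --pt "0 0 -0.5 0 0 0 -1" --pt "0 0 -1.5 0 0 0 -1" --pt "0 0 -3 0 0 0 -1" --pt "0 0 -3 0 0 0 -1" --pt "0 0 -3 0 0 0 -1" --pt "0 0 -3 0 0 0 -1" --pt "0 0 -3 0 0 0 -1" --pt "0 0 0 0 0 0 -1"

```text
time: 6.17
tool_pos: [0.5124, -0.314, 0.2463]
tool_rot: [0.004, -0.159, 0.987, -0.004]
contact_force: [0.7, -1.0, -0.5]
gripper_width: 0.148
grasp_force: 59.8
```

Call:
move_arm --pt "-0.5 1.5 0 0 0 0 -1" --pt "-1 3.2 0 0 0 0 -1" --pt "-1 3.2 0 0 0 0 -1" --pt "-1 3.2 0 0 0 0 -1" --pt "-1 3.2 0 0 0 0 -1" --pt "-1 3.2 0 0 0 0 -1" --pt "-1 3.2 0 0 0 0 -1" --pt "-1 3.2 0 0 0 0 -1" --pt "-1 3.2 0 0 0 0 -1" --pt "-1 3.2 0 0 0 0 -1" --pt "-1 3.2 0 0 0 0 -1" --pt "-0.86 3.1 0 0 0 0 -1" --pt "0 0 0 0 0 0 -1" --pt "0 0 0 0 0 0 -1" --pt "0 0 0 0 0 0 -1"

```text
time: 7.42
tool_pos: [0.502, 0.0707, 0.2372]
tool_rot: [-0.002, -0.16, 0.987, 0.0]
contact_force: [-1.0, -0.9, -1.0]
gripper_width: 0.149
grasp_force: 59.8
```

Run:
```python
from h import *
np.set_printoptions(precision=4,suppress=True)
s=manip.state(); print(s["time"],s["joint_pos"],s["tool_pos"],s["contact_force"],s["ft_torque"],s["gripper_width"])
f=grab("wrist"); np.save("pics/w2.npy",f,allow_pickle=True); 
t=grab("top"); sd=grab("side")
for n,x in (("t2",t),("s2",sd)): np.save(f"pics/{n}.npy",x,allow_pickle=True)
S=np.array([.505,.1802,.102]); p=proj(f,S); print(p)
x0,y0=(p-32).astype(int); print(x0,y0)
c=f["img"][max(y0,0):y0+64,max(x0,0):x0+64]; 
out=np.zeros((600,800,3),np.uint8); c=cv2.resize(c,None,fx=6,fy=6,interpolation=cv2.INTER_CUBIC); out[:c.shape[0],:c.shape[1]]=c
out[390:600,:280]=cv2.resize(f["img"],(280,210)); out[390:600,280:560]=cv2.resize(sd["img"],(280,210))
a,b=proj(sd,s["tool_pos"]).astype(int); d=cv2.resize(sd["img"][b-20:b+75,a-50:a+50],(400,380)); out[:380,400:]=d
cv2.imwrite("pics/w2.png",out)
```

```text
7.4167 [-0.0067 -0.2245  1.8951 -0.0004  1.4745 -1.8978] [0.502  0.0707 0.2372] [-1.0028 -0.8978 -1.0183] [-0.0018  0.0126  0.0047] 0.14948025237393778
[399.0214 254.8245]
367 222
```

View pics/w2.png

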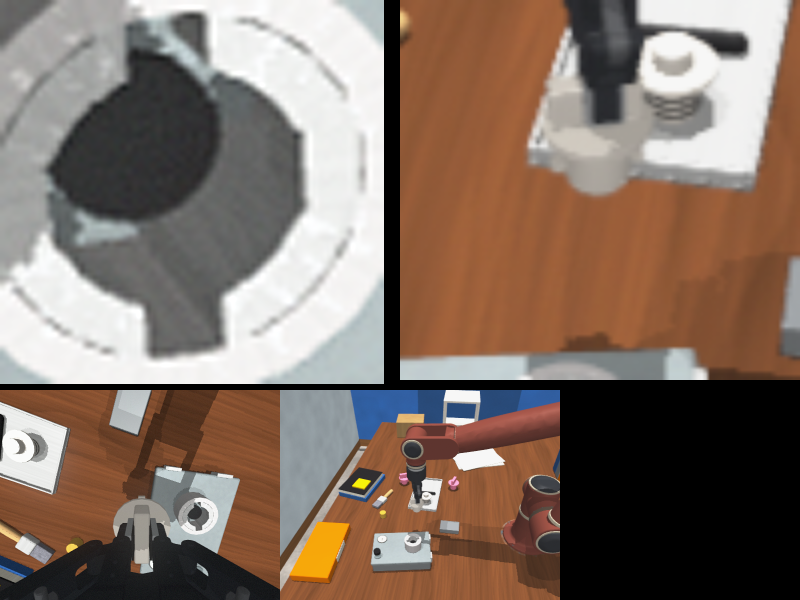

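The wrist crop shows the socket mouth with slot ends at about (187,353) and (166,15) in the 6x crop (offset 367,222). The cartridge hangs straight in the grip at (280,265) of the full wrist picture. I compute the socket and check the held offset.

Run:
```python
from h import *
from scipy.spatial.transform import Rotation as R
np.set_printoptions(precision=4,suppress=True)
f=np.load("pics/w2.npy",allow_pickle=True).item()
P=lambda x,y,z=.102:ray(f,367+(x+.5)/6-.5,222+(y+.5)/6-.5,z)
a,b=P(186,353),P(167,15); print(a,b,np.linalg.norm(a-b),"mid",(a+b)/2,"yaw",np.degrees(np.arctan2(*(a-b)[[1,0]])))
# slot side lines
for p,q in (((150,357),(222,348)),((128,18),(205,12))):
    print(np.linalg.norm(P(*p)-P(*q)),(P(*p)+P(*q))/2)
# outer rim right edge approx at bore right (303,190): bore radius check
c=(a+b)/2
for p in ((303,165),(303,205),(50,170),(60,240)): print(p,np.linalg.norm(P(*p)-c))
s=dict(zip("pq",(np.array([.502,.0707,.2372]),[-.002,-.16,.987,0])))
r=R.from_quat([-.16,.987,0,-.002]).as_matrix()
tool=manip.state(); r=R.from_quat(tool["tool_rot"][[1,2,3,0]]).as_matrix(); print(tool["tool_pos"])
print("socket in tool",r.T@(c-tool["tool_pos"]),"tool yaw",np.degrees(np.arctan2(r[1,0],r[0,0])))
img=f["img"][190:330,215:345]; o=cv2.resize(img,None,fx=4,fy=4,interpolation=cv2.INTER_CUBIC)
# expected flange top circle and points assuming axis = TCP axis
for dx in (0,):
  th=np.linspace(0,2*np.pi,120)
  for t in th:
    X=tool["tool_pos"]+r@np.array([.03*np.cos(t),.03*np.sin(t),.024]); u=(proj(f,X)-[215,190])*4+1.5; cv2.circle(o,tuple(int(v) for v in u),1,(0,0,255),-1)
cv2.imwrite("pics/w2h.png",o)
```

```text
[0.5284 0.1892 0.102 ] [0.48   0.1648 0.102 ] 0.054185965619478485 mid [0.5042 0.177  0.102 ] yaw 26.826188927369834
0.010855878024560391 [0.5283 0.1892 0.102 ]
0.01100953086471 [0.4801 0.1647 0.102 ]
(303, 165) 0.018566751176295002
(303, 205) 0.01911540811961141
(50, 170) 0.019156376757651295
(60, 240) 0.018490039494001995
[0.5029 0.0697 0.2385]
socket in tool [-0.035   0.1014  0.1365] tool yaw -161.77711393759105
```

View pics/w2h.png

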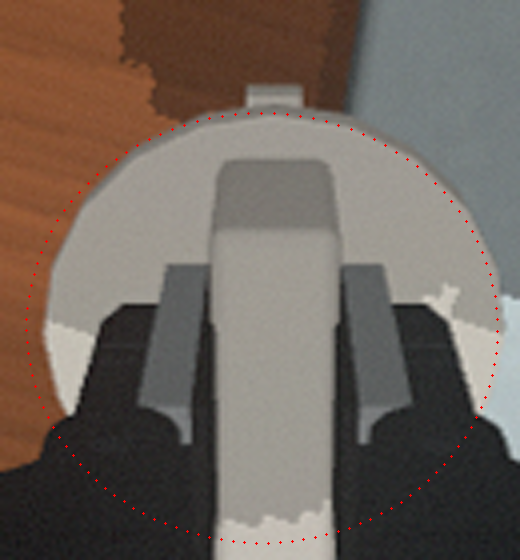

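Call:
move_arm --pt "-0.71 2.05 0 0 0 0 -1" --pt "-0.71 2.05 0 0 0 0 -1" --pt "-0.71 2.05 0 0 0 0 -1" --pt "-0.71 2.05 0 0 0 0 -1" --pt "-0.71 2.05 0 0 0 0 -1" --pt "0 0 0 0 0 -4.4 -1" --pt "0 0 0 0 0 -4.4 -1" --pt "0 0 2 0 0 0 -1" --pt "0 0 2 0 0 0 -1" --pt "0 0 1 0 0 0 -1" --pt "0 0 0.5 0 0 0 -1" --pt "0 0 0 0 0 0 -1" --pt "0 0 0 0 0 0 -1" --pt "0 0 0 0 0 0 -1" --pt "0 0 0 0 0 0 -1"

```text
time: 8.82
tool_pos: [0.5055, 0.1792, 0.1858]
tool_rot: [0.001, -0.234, 0.972, -0.0]
contact_force: [-0.1, 0.7, -2.4]
gripper_width: 0.15
grasp_force: 59.8
```

Run:
```python
from h import *
from scipy.spatial.transform import Rotation as R
np.set_printoptions(precision=4,suppress=True)
s=manip.state(); r=R.from_quat(s["tool_rot"][[1,2,3,0]]).as_matrix(); print(s["tool_pos"],s["contact_force"],"yaw",np.degrees(np.arctan2(r[1,0],r[0,0])),r[:,2])
out=np.zeros((600,800,3),np.uint8)
for i,(n,z) in enumerate((("side",.08),("wrist",.05))):
    f=grab(n); np.save(f"pics/{n}3.npy",f,allow_pickle=True)
    p=proj(f,[.5044,.178,.115]).astype(int); w=40 if n=="side" else 90
    y0=max(p[1]-w,0);c=f["img"][y0:p[1]+w,max(p[0]-w,0):p[0]+w]; print(n,p,y0,c.shape); c=cv2.resize(c,(400,400*c.shape[0]//c.shape[1]),interpolation=cv2.INTER_CUBIC); out[:c.shape[0],400*i:400*i+400]=c
cv2.imwrite("pics/v3.png",out[:500])
```

```text
[0.5055 0.1792 0.1858] [-0.1291  0.7214 -2.3824] yaw -152.8915434875935 [ 0.0024  0.0005 -1.    ]
side [265 294] 254 (80, 80, 3)
wrist [281 238] 148 (180, 180, 3)
```

View pics/v3.png

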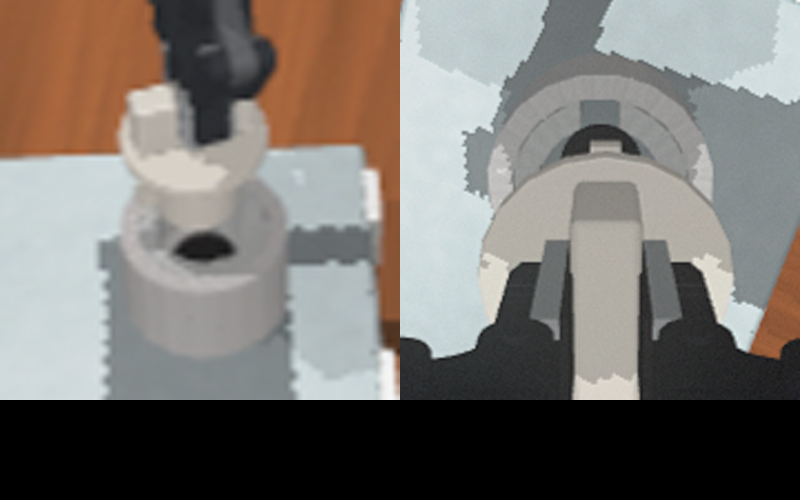

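Run:
```python
from h import *
from scipy.spatial.transform import Rotation as R
np.set_printoptions(precision=4,suppress=True)
s=manip.state(); r=R.from_quat(s["tool_rot"][[1,2,3,0]]).as_matrix()
f=np.load("pics/wrist3.npy",allow_pickle=True).item(); k=180/400
for x,y,z,rad,n in ((199,100,.102,.027,"slot"),(200,75,.102,.035,"rim"),(206,155,.1858-.066+.042,.030,"flange"),(206,142,.1858-.066+.016,.025,"lug")):
    print(n,r.T@(ray(f,191+x*k,148+y*k,z)-s["tool_pos"])-[rad,0,0])
```

```text
slot [ 0.0018 -0.0013  0.0834]
rim [ 0.0014 -0.0009  0.0833]
flange [-0.0009  0.0008  0.0236]
lug [-0.0001  0.0008  0.0496]
```

Wrist view: ring centre is about 2 mm off the cartridge axis, with the slot at (599,110) against the lug at (606,147). I correct by 1.8 mm in tool x and -1.8 mm in tool y, then descend by feel.

Call:
move_arm --pt "0.18 -0.18 0 0 0 0 -1" --pt "0 0 0.6 0 0 0 -1" --pt "0 0 0.6 0 0 0 -1" --pt "0 0 0.4 0 0 0 -1" --pt "0 0 0.3 0 0 0 -1" --pt "0 0 0.3 0 0 0 -1" --pt "0 0 0 0 0 0 -1"

```text
time: 9.5
tool_pos: [0.5033, 0.1766, 0.1612]
tool_rot: [-0.001, -0.234, 0.972, 0.0]
contact_force: [-0.2, -0.1, -1.4]
gripper_width: 0.15
grasp_force: 59.9
```

Call:
move_arm --pt "0 0 0.2 0 0 0 -1" --pt "0 0 0.2 0 0 0 -1" --pt "0 0 0 0 0 0 -1" --pt "0 0 0 0 0 0 -1"

```text
time: 9.83
tool_pos: [0.5039, 0.1767, 0.1583]
tool_rot: [-0.0, -0.234, 0.972, 0.0]
contact_force: [0.5, -1.0, -2.5]
gripper_width: 0.151
grasp_force: 59.9
```

Call:
move_arm --pt "0 0 0.2 0 0 0 -1" --pt "0 0 0.2 0 0 0 -1" --pt "0 0 0 0 0 0 -1" --pt "0 0 0 0 0 0 -1"

```text
time: 10.17
tool_pos: [0.5037, 0.1767, 0.1541]
tool_rot: [-0.0, -0.234, 0.972, 0.0]
contact_force: [0.3, 0.3, -1.1]
gripper_width: 0.146
grasp_force: 59.9
```

Call:
move_arm --pt "0 0 0.2 0 0 0 -1" --pt "0 0 0.2 0 0 0 -1" --pt "0 0 0.2 0 0 0 -1" --pt "0 0 0 0 0 0 -1" --pt "0 0 0 0 0 0 -1"

```text
time: 10.58
tool_pos: [0.5039, 0.1767, 0.1483]
tool_rot: [-0.0, -0.234, 0.972, 0.0]
contact_force: [0.2, 0.0, -1.0]
gripper_width: 0.15
grasp_force: 59.9
```

Call:
move_arm --pt "0 0 0.2 0 0 0 -1" --pt "0 0 0.2 0 0 0 -1" --pt "0 0 0 0 0 0 -1" --pt "0 0 0 0 0 0 -1"

```text
time: 10.92
tool_pos: [0.5041, 0.1767, 0.1448]
tool_rot: [0.0, -0.234, 0.972, 0.0]
contact_force: [-1.6, -0.6, 2.6]
gripper_width: 0.15
grasp_force: 60.4
```

Call:
move_arm --pt "0 0 0.2 0 0 0 -1" --pt "0 0 0.2 0 0 0 -1" --pt "0 0 0.2 0 0 0 -1" --pt "0 0 0.2 0 0 0 -1" --pt "0 0 0 0 0 0 -1" --pt "0 0 0 0 0 0 -1"

```text
time: 11.42
tool_pos: [0.5042, 0.1768, 0.1368]
tool_rot: [0.0, -0.234, 0.972, 0.0]
contact_force: [-2.7, -0.4, 6.6]
gripper_width: 0.149
grasp_force: 60.9
```

Call:
move_arm --pt "0 0 0.15 0 0 0 -1" --pt "0 0 0.15 0 0 0 -1" --pt "0 0 0 0 0 0 -1" --pt "0 0 0 0 0 0 -1"

```text
time: 11.75
tool_pos: [0.5042, 0.1768, 0.1341]
tool_rot: [0.0, -0.234, 0.972, 0.0]
contact_force: [-3.3, -0.7, 7.7]
gripper_width: 0.146
grasp_force: 61.0
```

Call:
move_arm --pt "0 0 0.1 0 0 0 -1" --pt "0 0 0.05 0 0 0 -1" --pt "0 0 0 0 0 0 -1" --pt "0 0 0 0 0 0 -1"

```text
time: 12.08
tool_pos: [0.5042, 0.1768, 0.1328]
tool_rot: [0.0, -0.234, 0.972, 0.0]
contact_force: [-2.9, -0.3, 6.8]
gripper_width: 0.148
grasp_force: 61.1
```

Call:
move_arm --pt "0 0 0.1 0 0 0 -1" --pt "0 0 0 0 0 0 -1" --pt "0 0 0 0 0 0 -1"

```text
time: 12.33
tool_pos: [0.5043, 0.1768, 0.1321]
tool_rot: [0.0, -0.234, 0.972, -0.0]
contact_force: [-3.1, -1.4, 9.6]
gripper_width: 0.149
grasp_force: 61.4
```

Call:
move_arm --pt "0 0 0.1 0 0 0 -1" --pt "0 0 0 0 0 0 -1" --pt "0 0 0 0 0 0 -1"

```text
time: 12.58
tool_pos: [0.5043, 0.1768, 0.1321]
tool_rot: [0.0, -0.235, 0.972, -0.0]
contact_force: [-6.0, -1.8, 14.5]
gripper_width: 0.151
grasp_force: 62.1
```

Flange is on the rim (14.5 N, z stopped). I back off 1 mm and twist clockwise.

Call:
move_arm --pt "0 0 -0.1 0 0 0 -1" --pt "0 0 0 0 0 4 -1" --pt "0 0 0 0 0 4 -1" --pt "0 0 0 0 0 4 -1" --pt "0 0 0 0 0 4 -1" --pt "0 0 0 0 0 4 -1" --pt "0 0 0 0 0 0 -1"

```text
time: 13.17
tool_pos: [0.5046, 0.1776, 0.1322]
tool_rot: [0.001, -0.061, 0.998, 0.001]
contact_force: [-2.7, 1.9, 7.9]
gripper_width: 0.15
grasp_force: 61.2
```

Run:
```python
from h import *
s=manip.state(); print(s["tool_pos"],s["contact_force"],s["ft_torque"],s["joint_pos"])
```

```text
[0.50457814 0.17758744 0.13220824] [-2.69841336  1.86243185  7.94205628] [ 0.41412793  0.49030185 -0.10106436] [ 1.98366138e-01 -6.01191452e-02  1.92957921e+00  1.88436104e-03
  1.26998929e+00 -1.49495616e+00]
```

Call:
move_arm --pt "0 0 0 0 0 5 -1" --pt "0 0 0 0 0 5 -1" --pt "0 0 0 0 0 5 -1" --pt "0 0 0 0 0 5 -1" --pt "0 0 0 0 0 5 -1" --pt "0 0 0 0 0 5 -1" --pt "0 0 0 0 0 0 -1"

```text
time: 13.75
tool_pos: [0.5046, 0.1781, 0.1323]
tool_rot: [0.001, 0.2, 0.98, 0.002]
contact_force: [-3.1, 3.4, 7.5]
gripper_width: 0.15
grasp_force: 61.2
```

Call:
move_arm --pt "0 0 0 0 0 5 -1" --pt "0 0 0 0 0 5 -1" --pt "0 0 0 0 0 5 -1" --pt "0 0 0 0 0 5 -1" --pt "0 0 0 0 0 5 -1" --pt "0 0 0 0 0 5 -1" --pt "0 0 0 0 0 0 -1" --pt "0 0 0 0 0 0 -1"

```text
time: 14.42
tool_pos: [0.5052, 0.1788, 0.1327]
tool_rot: [0.001, 0.445, 0.895, 0.003]
contact_force: [-1.6, 5.3, 8.1]
gripper_width: 0.149
grasp_force: 61.2
```

Run:
```python
from h import *
from scipy.spatial.transform import Rotation as R
s=manip.state(); print(s["tool_pos"],s["contact_force"],s["ft_torque"],s["joint_pos"],R.from_quat(s["tool_rot"][[1,2,3,0]]).as_matrix())
```

```text
[0.50516884 0.17876387 0.1327329 ] [-1.63899497  5.31793794  8.14088081] [1.09281679 0.32938403 0.02017242] [ 0.19910178 -0.06021365  1.92873132  0.00448573  1.2684324  -0.44980903] [[-0.60326552  0.7975318   0.00370663]
 [ 0.79753828  0.60324664  0.00511643]
 [ 0.00184451  0.00604275 -0.99998004]]
```

Call:
move_arm --pt "0 0 0 0 0 3 -1" --pt "0 0 0 0 0 3 -1" --pt "0 0 0 0 0 3 -1" --pt "0 0 0 0 0 0 -1" --pt "0 0 0 0 0 0 -1"

```text
time: 14.83
tool_pos: [0.5056, 0.1791, 0.1329]
tool_rot: [0.001, 0.514, 0.858, 0.004]
contact_force: [-0.2, 7.3, 8.3]
gripper_width: 0.151
grasp_force: 61.1
```

Run:
```python
from h import *
from scipy.spatial.transform import Rotation as R
s=manip.state(); r=R.from_quat(s["tool_rot"][[1,2,3,0]]).as_matrix();print(s["tool_pos"],s["contact_force"],s["ft_torque"],np.degrees(np.arctan2(r[1,0],r[0,0])))
```

```text
[0.50560553 0.1790793  0.1329252 ] [-0.15871851  7.29942643  8.26526989] [1.28478285 0.04951938 0.03314735] 118.11616291037726
```

Call:
move_arm --pt "0 0 0 0 0 2 -1" --pt "0 0 0 0 0 2 -1" --pt "0 0 0 0 0 0 -1" --pt "0 0 0 0 0 0 -1"

```text
time: 15.17
tool_pos: [0.5058, 0.1792, 0.133]
tool_rot: [0.001, 0.544, 0.839, 0.004]
contact_force: [0.3, 7.3, 6.9]
gripper_width: 0.147
grasp_force: 61.1
```

Run:
```python
from h import *
from scipy.spatial.transform import Rotation as R
s=manip.state(); r=R.from_quat(s["tool_rot"][[1,2,3,0]]).as_matrix();print(s["tool_pos"],s["contact_force"],s["ft_torque"],np.degrees(np.arctan2(r[1,0],r[0,0])))
```

```text
[0.50584439 0.17916878 0.13304915] [0.26314021 7.33971065 6.93238204] [ 1.38259768 -0.06558214  0.10440454] 114.12292712775943
```

Call:
move_arm --pt "0 0 0 0 0 2 -1" --pt "0 0 0 0 0 2 -1" --pt "0 0 0 0 0 0 -1" --pt "0 0 0 0 0 0 -1"

```text
time: 15.5
tool_pos: [0.5057, 0.1791, 0.1331]
tool_rot: [0.001, 0.572, 0.82, 0.004]
contact_force: [-0.2, 7.1, 8.3]
gripper_width: 0.148
grasp_force: 61.3
```

Run:
```python
from h import *
from scipy.spatial.transform import Rotation as R
s=manip.state(); r=R.from_quat(s["tool_rot"][[1,2,3,0]]).as_matrix();print(s["tool_pos"],s["contact_force"],s["ft_torque"],np.degrees(np.arctan2(r[1,0],r[0,0])))
```

```text
[0.5057116  0.17909622 0.13308933] [-0.2071344   7.11893512  8.29857857] [1.31618115 0.02060054 0.37051283] 110.18250489411129
```

Torque rose to 0.37 N m, so the stop is reached. I ease off, let it rise 3 mm into the pockets, and check.

Call:
move_arm --pt "0 0 0 0 0 -1.5 -1" --pt "0 0 -0.1 0 0 0 -1" --pt "0 0 -0.1 0 0 0 -1" --pt "0 0 -0.1 0 0 0 -1" --pt "0 0 0 0 0 0 -1" --pt "0 0 0 0 0 0 -1"

```text
time: 16.0
tool_pos: [0.5054, 0.1789, 0.1349]
tool_rot: [0.0, 0.562, 0.827, 0.004]
contact_force: [1.7, 7.1, 1.8]
gripper_width: 0.151
grasp_force: 60.3
```

Run:
```python
from h import *
from scipy.spatial.transform import Rotation as R
s=manip.state(); r=R.from_quat(s["tool_rot"][[1,2,3,0]]).as_matrix();print(s["tool_pos"],s["contact_force"],s["ft_torque"],np.degrees(np.arctan2(r[1,0],r[0,0])))
```

```text
[0.50541493 0.17894358 0.1348627 ] [1.69436562 7.09316343 1.77921668] [ 1.37987846 -0.38647614  0.03540365] 111.61303388007718
```

Call:
move_arm --pt "0 0 0 0 0 0 -0.6" --pt "0 0 0 0 0 0 0" --pt "0 0 0 0 0 0 0.5" --pt "0 0 0 0 0 0 1" --pt "0 0 0 0 0 0 1" --pt "0 0 0 0 0 0 1" --pt "0 0 0 0 0 0 1" --pt "0 0 0 0 0 0 1" --pt "0 0 -1 0 0 0 1" --pt "0 0 -2 0 0 0 1" --pt "0 0 -3 0 0 0 1" --pt "0 0 -3 0 0 0 1" --pt "0 0 -3 0 0 0 1" --pt "0 0 0 0 0 0 1" --pt "0 0 0 0 0 0 1" --pt "0 0 0 0 0 0 1"

```text
time: 17.33
tool_pos: [0.5037, 0.1766, 0.2539]
tool_rot: [0.0, 0.562, 0.827, 0.0]
contact_force: [-0.2, -1.1, -1.5]
gripper_width: 0.997
grasp_force: 0.0
```

Run:
```python
from h import *
s=manip.state(); print(s["time"],s["tool_pos"],s["contact_force"],s["gripper_width"])
out=np.zeros((420,800,3),np.uint8)
f=grab("side"); p=proj(f,[.5044,.177,.115]).astype(int); out[:400,:400]=cv2.resize(f["img"][p[1]-40:p[1]+40,p[0]-40:p[0]+40],(400,400),interpolation=cv2.INTER_CUBIC)
f=grab("wrist"); np.save("pics/w4.npy",f,allow_pickle=True); p=proj(f,[.5044,.177,.14]).astype(int); print(p); out[:400,400:]=cv2.resize(f["img"][p[1]-65:p[1]+65,p[0]-65:p[0]+65],(400,400),interpolation=cv2.INTER_CUBIC)
cv2.imwrite("pics/v4.png",out)
```

```text
17.3333 [0.50370816 0.17664605 0.25386203] [-0.20039315 -1.12944117 -1.51186449] 0.9974896849972501
[287 219]
```

View pics/v4.png

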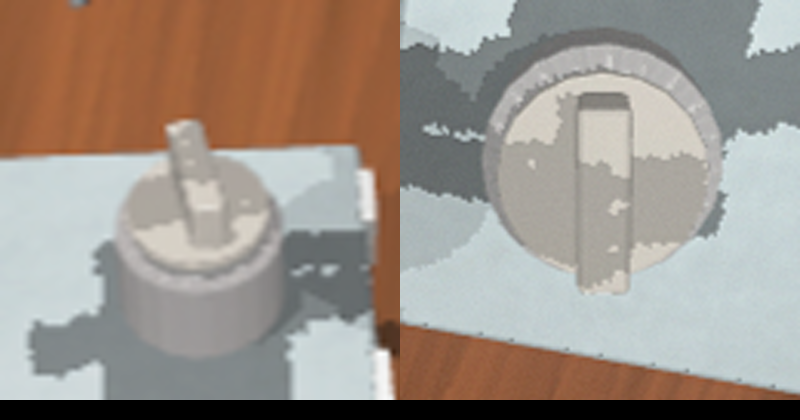

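The side and wrist views show the cartridge seated upright and centred in the socket, the bar about 80° from the slots' line of entry, gripper clear. When raised, the spring load passed to the pockets.

```bash
python3 -c "
from plant import manip
print(manip.job_done())"
```

```text
the job is handed in; nothing more can be done
None
```

The cartridge is in the bayonet socket, turned clockwise to its stop, let go of and handed in at about 17 s. The hand-in reported no verdict, and I judged it locked from the forces and the last pictures, not from a measured depth.

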